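# Latch the burgundy sample case in the berry packing room

## Task

The burgundy case is packed with berry samples: latch it. Tip its wire loop over so that the orange bar drops over the keeper hook, onto its far side, then throw the yellow-tipped lever back, away from the keeper, and press it fully down until it snaps flat. Leave the grey case's open latch alone and do not shove the berry punnet or the spray bottle.

Things in the scene. Friction and masses are not known exactly. Their poses are not given: they have to be found in the camera images.
- red_case: Burgundy hard case, fixed to the table, 211 long (its x, -110 to +100) x 180 wide (y) x 130 mm high; origin at the centre of its underside, z up, yaw within 23 degrees of the world's. The black seam crosses the top at x = +18 mm; the draw latch lies on top along y = 0. All x, y, z in the red_ entries are mm in this frame; heights are above the table
- red_pivot (a point): lever's pivot axis (parallel to y) at (-15, 0, 148). The lever is 82 long, 22 to 28 wide; its last 32 mm is a yellow grip 9 thick. Open, it stands leaning to +x and stays where put (1.5 N at its end moves it). Thrown to -x with the bar hooked it squeezes the seal (under 10 N at its end), passes dead centre about 23 degrees before flat and snaps down, top face at height 156
- red_bar (a point): centre of the loop's orange bar, 10 thick, 44 long along y, on two wire arms 88 from the loop's pin (on the lever, 22 from its pivot). At the start the loop leans back past upright to -x, on its stop, bar above the lever's end at height 235 to 255. It swings freely: pushed to +x past upright it falls, and with the lever open the bar lands beyond the hook, on the keeper plate
- red_keeper (a point): where the bar's centre sits when hooked, under the keeper's lip: at (+55, 0, 140), drawn to about x = +52 when latched. The keeper is a steel hook, 24 wide, open to +x: post's far face at x = +50, lip out to x = +58 at heights 148 to 152, its plate reaching to x = +90 at height 133
- red_lever_end (a point): middle of the outer end of the burgundy case's yellow-tipped lever, 80 mm from the pivot
- red_lever (a joint): angle of the burgundy case's lever: 0 = shut flat (towards the case's -x), 1.57 = upright, 2.0 to 2.25 = open at the start (leaning towards the keeper), 2.4 = stop
- grey_bar (a point): orange bar of the light grey case's loop. That case is a bystander, equal in shape to the burgundy one, with its latch open in the same way
- grey_lever_end (a point): outer end of the grey case's lever (bystander)
- punnet_mid (a point): centre of a clear lidded punnet of blueberries, 90 x 120 x 50 mm (bystander, loose)
- spray_mid (a point): centre of a white bottle with blue cap, 60 mm across, 150 mm tall (bystander, loose)

How it is judged (in metres and radians):
On the way, in this order (a step that is already met when the one before it is completed fails the run):
1. the bar lies beyond the keeper hook, low on its plate, with the lever still open (x of red_bar in the frame of red_case between 0.047 and 0.09 m and z of red_bar in the frame of red_case below 0.147 m and value of joint red_lever above 1 rad), for 0.2 s.
2. the lever is down flat with the bar hooked (value of joint red_lever below 0.17 rad and x of red_bar in the frame of red_case between 0.042 and 0.062 m and z of red_bar in the frame of red_case below 0.147 m), for 0.2 s.
At the end, for the whole second after the job is handed in: The burgundy case's lever lies shut within 10 degrees of flat (below 0.17 rad), its orange bar held under the keeper's lip: bar centre 42 to 62 mm along the case's x and less than 147 mm above its underside (all of step 2); the robot touches nothing.
It fails at once if the grey case's latch is moved more than 20 mm (distance of any of grey_bar, grey_lever_end from where it was at the start of the episode above 0.02 m).
It fails at once if the punnet or the spray bottle is shoved more than 30 mm (distance of any of punnet_mid, spray_mid from where it was at the start of the episode above 0.03 m).
It also fails if it takes over 42 s, if anything falls off the work surface, if the arm or the gripper's body presses on something with over 40 N, if the wrist force passes 120 N, or if a joint passes its speed limit or range.

## Robot

A 6-joint arm with a two-finger parallel gripper is mounted at the origin on the work surface. World frame = base frame: x ahead of the robot, y to its left, z up, the work surface at z = 0. Lengths are in m, angles in degrees, forces in N, time in s.
With the tool pointing down it reaches from about 0.4 to 0.825 m from the base axis. Payload 7 kg.
Tool frame: the origin (TCP) lies at the very end of the fingers, on their centre line; the grasp point (between the pads) lies 19 mm behind it (ctrl.grip_depth is the z of the grasp point in the tool frame, in m); z points along the fingers, y is the direction in which the jaws open and shut (so a half turn about z gives the same grasp; the last joint's range is limited). The gripper opens to 88 mm and grips with 3 to 60 N. Pads are 19 mm wide; open, the fingers measure 130 mm over their backs; the gripper's body (78 mm by 193 mm) begins 47 mm behind the grasp point.
Start: joints at [90.991, 20.546, 0.682, 0, -70.136, -16.507], TCP at [0.181, 0.65, 0.227] pointing down, gripper open.
Joint ranges: [-176.03, 176.03], [-82.01, 121.73], [-58.28, 71.71], [-173.87, 95.51], [-174.79, -0.11], [-173.66, 173.66]. Speed limits (degrees/s): [136.94, 136.94, 172.46, 180, 180, 180].

## Interface

Orientations are given as [roll, pitch, yaw] about the fixed x, y, z axes, in that order (R = Rz(yaw) Ry(pitch) Rx(roll)).
In Python, from plant import telemetry, snapshot, job, models, ctrl gives the robot as it stands.
- The arm moves only by the tool jog_arm, never from a script. Its argument "targets" is text: rows parted by semicolons, each of 7 numbers parted by spaces: the shift along the tool's x, y, z in m, then the turn, a rotation vector about the tool's x, y, z in degrees, then the gripper command: -1 is shut, 1 is fully open, values between are in proportion. A call has exactly 8 rows; each row is the pose to reach, as a shift and turn from the pose measured when the call began, along the tool's axes at that moment; what a row does not reach only later rows make up. A row lasts 1/8 s, in which the tool goes at most 62.5 mm and 10.7 degrees, less where a joint would pass 70% of its speed; a pose out of reach is approached as far as the arm can. A call with a gripper value outside its range is refused whole. The fingers move at their own pace and stop on an object; the grip force is fixed at half the most. Time passes only in rows, so rows that repeat a pose let the fingers close, or fill a call up. It gives the time, the measured TCP pose, the force and the opening at its end, in the units of the state.
- telemetry.get_obs(): the state, without advancing time (a new reading comes with each control period).
- snapshot(name): name is "scene" or "side" or "wrist"; returns a dict with "img" (384x512x3 uint8, red, green, blue), "range_z" (384x512 float32, m along the optical axis (not along the pixel's ray), 0 where there is no reading), "intrinsics" (3x3 intrinsics, pixels), "k1" (the pictures are not rectified: a ray, as slopes to the right and down, at radius r is drawn at 1 + k1 r^2 times it, then the intrinsics apply), "R" (3x3) and "t" (3): a world point X has camera coordinates R X + t. Camera axes: x right, y down, z forward; pixel columns grow to the right and rows downward; lengths in m; the calibration is good to about 2 mm. A picture is of the moment at which its call begins.
- job.close_job(): hands the job in, once; it reports no verdict.
Trained networks look in a picture, given as the dict that the camera call returned (one of the last four; its "shot" number tells which), for a name from the list of things; names that differ only in an ending like _2 or _b are one class to them, and where a whole thing is asked for, a point or a joint stands for the part that bears it (a point fixed in the world has none). Each returns a list of dicts, best first, with "conf" (0 to 1); they miss things now and then, are a little off and sometimes report something else, mostly with a low value. They report only what shows in the picture. A call takes as long as a camera call.
- models.cut_out(name, picture): "region" (384x512 bool, what is visible of it) and "uv" ([column, row] in pixels, amid what is visible of it).
- models.spot_point(name, picture): "uv" ([column, row] in pixels: a listed point, or the origin of a listed thing).
The state is a dict: "clock": time; "joint_pos": joint angles; "qvel": joint speeds; "tau": joint torques, N m; "tool_pos": TCP position; "orientation": TCP orientation; "force": force on the tool from outside, world axes, zero at the start; "moment": the same for the moment, N m; "opening": finger opening in m.
Only numpy, scipy, OpenCV 4.12 (cv2) and the standard library are available. Lean on these libraries where they do the work, as an engineer would, in place of code of your own. Each camera call takes 0.05 s, during which the arm holds its last target.

## Working session

There is one attempt and no reset: what is moved stays moved. The work goes in short steps, Python scripts to look and compute and a tool call to move; the robot and the scene stay as the last step left them, time stands still between calls to the robot, and variables do not carry over. Pictures are saved under pics/ and viewed, and the job is handed in when it is done.

Besides the shell and the picture viewer there is one more tool, called after "Call:" as name(argument=value, ...) on one line, values as JSON. jog_arm: Moves the arm, as the interface text tells. Its arguments: {"type":"object","properties":{"targets":{"type":"string"}},"required":["targets"]}

```bash
mkdir -p pics; ls; cat > h.py <<'E'
import numpy as np, cv2
from plant import telemetry, snapshot, job, models, ctrl
def save(p,n,marks=()):
    im=cv2.cvtColor(p["img"],cv2.COLOR_RGB2BGR).copy()
    for m in marks: cv2.circle(im,tuple(int(round(v)) for v in m),4,(0,255,0),1)
    cv2.imwrite("pics/"+n+".png",im)
def ray(p,uv):
    K=np.array(p["intrinsics"]);k1=p["k1"]
    d=cv2.undistortPoints(np.array([[uv]],float),K,np.array([k1,0,0,0.]))[0,0]
    R=np.array(p["R"]);t=np.array(p["t"])
    return -R.T@t, R.T@np.array([d[0],d[1],1.])
def xyz(p,uv):
    c,d=ray(p,uv);z=p["range_z"][int(round(uv[1])),int(round(uv[0]))]
    return c+d*z
def proj(p,X):
    R=np.array(p["R"]);t=np.array(p["t"])
    r,_=cv2.Rodrigues(R)
    return cv2.projectPoints(np.array(X,float).reshape(-1,1,3),r,t,np.array(p["intrinsics"]),np.array([p["k1"],0,0,0.]))[0][:,0]
def tri(rs):
    A=np.zeros((3,3));b=np.zeros(3)
    for c,d in rs:
        d=d/np.linalg.norm(d);M=np.eye(3)-np.outer(d,d);A+=M;b+=M@c
    X=np.linalg.solve(A,b)
    return X,[np.linalg.norm(np.cross(X-c,d/np.linalg.norm(d))) for c,d in rs]
E
python3 - <<'E'
from h import *
print(telemetry.get_obs())
ps={}
for n in ["scene","side"]:
    p=ps[n]=snapshot(n);mk=[]
    print(n,(-p["R"].T@p["t"]).round(3))
    for nm in ["red_case","red_pivot","red_bar","red_keeper","red_lever_end","grey_bar","grey_lever_end","punnet_mid","spray_mid"]:
        for r in models.spot_point(nm,p)[:2]:
            print(nm,round(r["conf"],2),np.round(r["uv"],1),xyz(p,r["uv"]).round(3)); mk.append(r["uv"]); ps.setdefault((nm),[]).append((n,r["conf"],ray(p,r["uv"])))
    save(p,n+"0",mk)
p=snapshot("wrist");save(p,"wrist0")
for nm in list(ps):
    if nm in("scene","side"):continue
    b={}
    for n,c,r in ps[nm]: b.setdefault(n,r)
    if len(b)==2:
        X,e=tri(list(b.values()));print(nm,X.round(4),np.round(e,4))
E
```

```text
pics
{'clock': 0.0, 'joint_pos': array([ 9.09891335e+01,  2.05913233e+01,  6.34448672e-01, -1.94162618e-02,
       -7.01367051e+01, -1.65086421e+01]), 'qvel': array([ 0.02182426,  0.04113832, -0.030018  , -0.06886106,  0.01583392,
        0.02357018]), 'tau': array([ 2.31246820e-03, -5.82719815e+01,  2.93048894e+01,  6.99687839e+00,
        6.92914036e-03, -1.57630489e-04]), 'tool_pos': array([0.18048703, 0.64991631, 0.2256313 ]), 'orientation': array([ 1.79905091e+02, -9.09391056e-03, -1.55261132e+01]), 'force': array([7.87563282e-01, 7.12961271e-04, 8.50550225e-02]), 'moment': array([-0.00929586, -0.00967854,  0.03614643]), 'opening': 0.0877218593794452}
scene [ 1.258 -0.568  1.165]
red_pivot 0.83 [323.1 136.7] [0.566 0.143 0.171]
red_bar 0.44 [316.4 108.2] [0.322 0.336 0.001]
red_keeper 0.78 [340.5 152. ] [0.631 0.158 0.153]
red_lever_end 0.69 [334.4 134.2] [0.6   0.152 0.204]
grey_bar 0.49 [224.8 150.2] [ 0.508 -0.16   0.247]
grey_lever_end 0.58 [245.7 175.9] [ 0.591 -0.149  0.213]
punnet_mid 0.79 [324.7 228.2] [ 0.768 -0.001  0.054]
spray_mid 0.92 [154.4 257.2] [ 0.612 -0.451  0
[... 204 characters left out ...]
 125.1] [0.648 0.193 0.13 ]
red_lever_end 0.63 [227.9 112.3] [0.614 0.152 0.209]
grey_bar 0.42 [249.  169.3] [ 0.508 -0.164  0.248]
grey_lever_end 0.65 [279.6 166.2] [0.721 0.026 0.051]
punnet_mid 0.75 [214.9 138.2] [0.557 0.129 0.149]
punnet_mid 0.58 [293.8 170.7] [ 0.746 -0.015  0.051]
spray_mid 0.68 [341.2 283.2] [ 0.575 -0.463  0.101]
red_pivot [0.5572 0.1497 0.1496] [0.0071 0.0071]
red_keeper [0.6315 0.1577 0.1541] [0.0009 0.0009]
red_lever_end [0.6087 0.1426 0.2156] [0.0007 0.0007]
grey_bar [ 0.5087 -0.1613  0.2467] [0.001 0.001]
grey_lever_end [ 0.5978 -0.1552  0.2201] [0.0031 0.0031]
punnet_mid [0.6579 0.1315 0.0194] [0.1236 0.1236]
spray_mid [ 0.5901 -0.4472  0.0752] [0.0008 0.0008]
```

```bash
python3 - <<'E'
import cv2
for n in("scene0","side0"):
    im=cv2.imread(f"pics/{n}.png")
    c=im[60:300,130:400]
    cv2.imwrite(f"pics/{n}c.png",cv2.resize(c,None,fx=2.5,fy=2.5,interpolation=cv2.INTER_CUBIC))
E
```

```text
(no output)
```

View pics/scene0c.png

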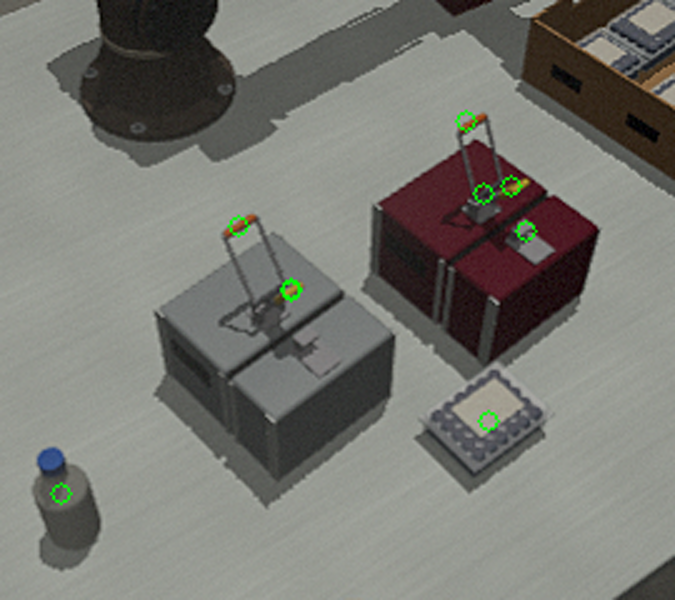

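View pics/side0c.png

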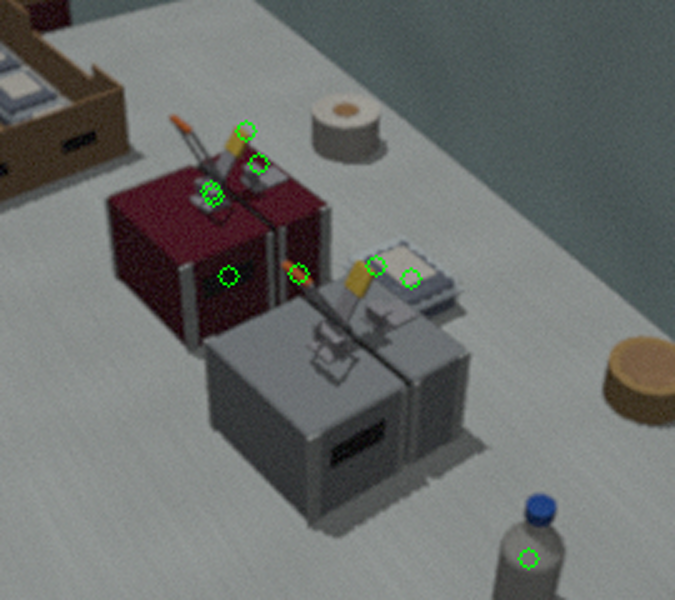

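View pics/wrist0.png

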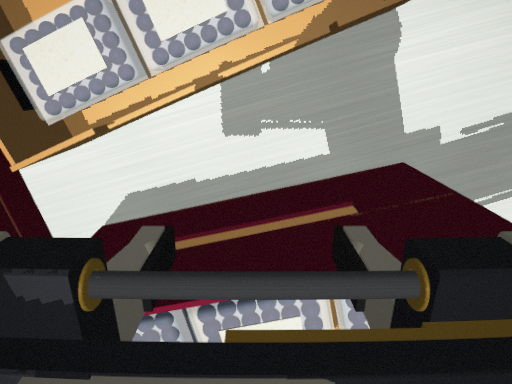

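The scene view shows the red case with its loop bar at about (317,108) and lever tip at about (337,133). In the side view the bar is at about (202,109) and the lever tip at (229,113). The grey case is nearer to both cameras. Next I fit the case pose.

```bash
cat > fit.py <<'E'
from h import *
from scipy.optimize import least_squares
pts={}
for n in("scene","side"):
    p=snapshot(n)
    r=models.cut_out("red_case",p)
    print(n,[(round(q["conf"],2),np.round(q["uv"]),q["region"].sum()) for q in r])
    vv,uu=np.nonzero(p["range_z"]>0)
    K=np.array(p["intrinsics"])
    d=cv2.undistortPoints(np.stack([uu,vv],1).astype(float)[:,None],K,np.array([p["k1"],0,0,0.]))[:,0]
    z=p["range_z"][vv,uu]
    C=np.c_[d*z[:,None],z]
    W=(C-np.array(p["t"]))@np.array(p["R"])
    col=p["img"][vv,uu].astype(int)
    box=(W[:,0]>.35)&(W[:,0]<.8)&(W[:,1]>-.02)&(W[:,1]<.33)
    red=(col[:,0]>2*col[:,1])&(col[:,0]>2*col[:,2])&(col[:,0]<140)
    top=box&red&(W[:,2]>.12)&(W[:,2]<.142)
    P=W[top];print(len(P),P.mean(0).round(4), np.median(P[:,2]))
    rect=cv2.minAreaRect(P[:,:2].astype(np.float32)*1000);print("top rect",rect)
    orange=box&(col[:,0]>1.6*col[:,1])&(col[:,0]>150)&(col[:,1]>1.5*col[:,2])
    o=(W[:,2]>.18)&orange
    hsv=cv2.cvtColor(p["img"],cv2.COLOR_RGB2HSV)
    m=(hsv[...,1]>150)&(hsv[...,2]>110)
    print("sat px",m.sum())
    yy,xx=np.nonzero(m)
    sel=(xx>180)&(xx<350)&(yy<165)&(yy>90)
    for x,y in list(zip(xx[sel],yy[sel])): print((x,y),hsv[y,x],xyz(p,(x,y)).round(3))
E
python3 fit.py
```

```text
scene [(0.97, array([325., 156.]), np.int64(5302))]
1391 [0.5943 0.1547 0.1302] 0.13026641527008243
top rect ((571.6189575195312, 149.38345336914062), (207.30950927734375, 178.74696350097656), 6.42218542098999)
sat px 151
(np.int64(321), np.int64(106)) [ 10 183 156] [0.527 0.155 0.256]
(np.int64(322), np.int64(106)) [ 11 210 163] [0.526 0.16  0.252]
(np.int64(323), np.int64(106)) [ 11 218 150] [0.527 0.163 0.252]
(np.int64(320), np.int64(107)) [ 12 199 159] [0.527 0.151 0.255]
(np.int64(321), np.int64(107)) [ 11 200 159] [0.526 0.156 0.251]
(np.int64(322), np.int64(107)) [ 10 204 135] [0.53  0.157 0.253]
(np.int64(318), np.int64(108)) [ 10 182 154] [0.526 0.145 0.253]
(np.int64(319), np.int64(108)) [ 11 197 168] [0.526 0.149 0.251]
(np.int64(320), np.int64(108)) [ 11 201 146] [0.531 0.148 0.255]
(np.int64(321), np.int64(108)) [ 11 208 119] [0.532 0.151 0.255]
(np.int64(316), np.int64(109)) [ 10 189 144] [0.526 0.138 0.253]
(np.int64(317), np.int64(109)) [ 11 208 164] [0.529 0.139 0.254]
(np.int64(318), np.int64(109)) [ 10 202 155] [0.53  0.142 0.254]
(np.int64(319), np.int64(109)) [ 
[... 7442 characters left out ...]
, np.int64(118)) [ 23 170 138] [0.598 0.14  0.2  ]
(np.int64(226), np.int64(118)) [ 24 163 119] [0.601 0.14  0.199]
(np.int64(221), np.int64(119)) [ 24 167 122] [0.592 0.156 0.19 ]
(np.int64(222), np.int64(119)) [ 23 174 133] [0.594 0.153 0.191]
(np.int64(223), np.int64(119)) [ 23 176 138] [0.595 0.149 0.193]
(np.int64(224), np.int64(119)) [ 24 166 138] [0.594 0.139 0.199]
(np.int64(225), np.int64(119)) [ 24 173 127] [0.598 0.14  0.196]
(np.int64(223), np.int64(120)) [ 23 169 134] [0.594 0.147 0.191]
(np.int64(224), np.int64(120)) [ 23 175 134] [0.595 0.142 0.193]
(np.int64(225), np.int64(120)) [ 23 184 112] [0.596 0.137 0.195]
(np.int64(224), np.int64(121)) [ 24 169 121] [0.594 0.139 0.191]
```

```bash
cat > go.py <<'E'
from h import *
from scipy.spatial.transform import Rotation as Ro
O=np.array([.5766,.150,0]);YAW=6.2
RC=Ro.from_euler('z',YAW,degrees=True)
def W(l): return O+RC.apply(np.array(l,float)/1000)
def L(w): return RC.inv().apply(np.array(w)-O)*1000
def delta(l,yaw=YAW,pitch=0):
    "local mm tcp target, vertical tool"
    s=telemetry.get_obs();R0=Ro.from_euler('xyz',s["orientation"],degrees=True)
    T=Ro.from_euler('xyz',[180,0,yaw],degrees=True)*Ro.from_euler('y',pitch,degrees=True)
    return np.r_[R0.inv().apply(W(l)-s["tool_pos"]),(R0.inv()*T).as_rotvec(degrees=True)].round(3)
def st():
    s=telemetry.get_obs();print("t",round(float(s["clock"]),2),"loc",L(s["tool_pos"]).round(1),"ori",s["orientation"].round(2),"F",s["force"].round(1),"op",round(s["opening"],3))
E
python3 -c "
from go import *
st()
for l in [(-85,0,310),(-85,0,240)]: print(l,W(l),delta(l))"
```

```text
t 1.25 loc [-339.7  540.2  226.6] ori [180.     0.   -15.51] F [-0.2  0.3 -0.3] op 0.088
(-85, 0, 310) [0.49209717 0.14082005 0.31      ] [ 4.3600e-01  4.0800e-01 -8.3000e-02  1.0000e-03  0.0000e+00 -2.1715e+01]
(-85, 0, 240) [0.49209717 0.14082005 0.24      ] [ 4.3600e-01  4.0800e-01 -1.3000e-02  1.0000e-03  0.0000e+00 -2.1715e+01]
```

Call:
jog_arm(targets="0 0 -0.06 0 0 0 -1; 0.02 0.02 -0.083 0 0 -3 -1; 0.06 0.055 -0.083 0 0 -8 -1; 0.1 0.095 -0.083 0 0 -13 -1; 0.14 0.13 -0.083 0 0 -18 -1; 0.18 0.17 -0.083 0 0 -21.7 -1; 0.22 0.205 -0.083 0 0 -21.7 -1; 0.26 0.245 -0.083 0 0 -21.7 -1")

```text
clock: 2.25
tool_pos: [0.3662, 0.3433, 0.3099]
orientation: [-180.0, -0.0, 6.2]
force: [0.6, 0.8, 0.7]
opening: 0.0131
```

```bash
python3 -c "
from go import *
st()
for l in [(-85,0,310),(-85,0,240)]: print(l,delta(l))"
```

```text
t 2.25 loc [-188.3  214.9  309.9] ori [-1.7997e+02 -3.0000e-02  6.2100e+00] F [0.6 0.8 0.7] op 0.013
(-85, 0, 310) [ 0.103  0.215 -0.    -0.032 -0.027  0.009]
(-85, 0, 240) [ 0.103  0.215  0.07  -0.032 -0.027  0.009]
```

Call:
jog_arm(targets="0.02 0.05 0 0 0 0 -1; 0.045 0.1 0 0 0 0 -1; 0.07 0.15 0 0 0 0 -1; 0.095 0.2 0 0 0 0 -1; 0.103 0.215 0 0 0 0 -1; 0.103 0.215 0.03 0 0 0 -1; 0.103 0.215 0.06 0 0 0 -1; 0.103 0.215 0.07 0 0 0 -1")

```text
clock: 3.25
tool_pos: [0.491, 0.1406, 0.2383]
orientation: [180.0, 0.1, 6.2]
force: [-0.7, -0.0, 0.1]
opening: 0.0007
```

```bash
python3 -c "
from go import *
st()
for n in ['scene','side','wrist']:
    p=snapshot(n);im=cv2.cvtColor(p['img'],cv2.COLOR_RGB2BGR)
    for l in [(-15,0,148),(55,0,140)]:
        u=proj(p,W(l))[0]; print(n,l,u)
        if n!='wrist': cv2.circle(im,(int(u[0]),int(u[1])),1,(0,255,0),-1)
    if n=='scene': im=cv2.resize(im[60:210,240:400],None,fx=4,fy=4,interpolation=2)
    if n=='side': im=cv2.resize(im[60:210,140:300],None,fx=4,fy=4,interpolation=2)
    cv2.imwrite(f'pics/a_{n}.png',im)
print(delta((-85,0,240)))
"
```

```text
t 3.25 loc [-8.610e+01 -2.000e-01  2.383e+02] ori [1.7998e+02 1.1000e-01 6.2100e+00] F [-0.7 -0.   0.1] op 0.001
scene (-15, 0, 148) [322.80199352 140.33315414]
scene (55, 0, 140) [339.45381749 155.15101749]
side (-15, 0, 148) [213.6217756  134.84517402]
side (55, 0, 140) [233.117992   129.52977837]
wrist (-15, 0, 148) [253.59616514 101.17435667]
wrist (55, 0, 140) [253.64439346   1.48647576]
[-0.     0.     0.    -0.016 -0.043  0.052]
```

View pics/a_scene.png

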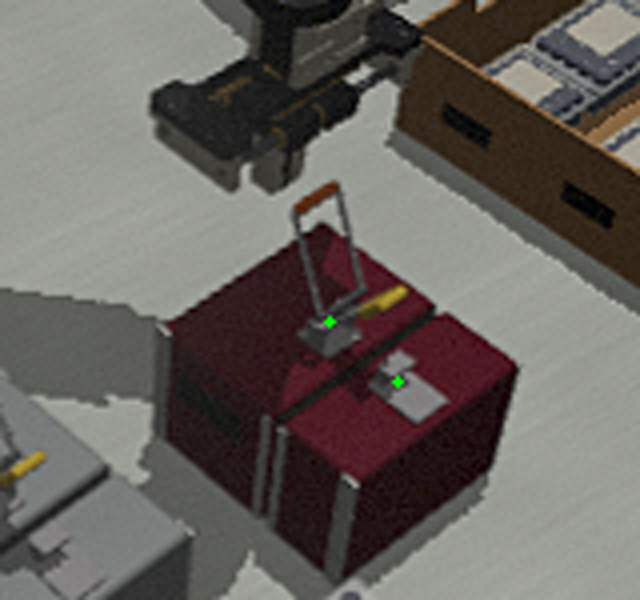

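View pics/a_side.png

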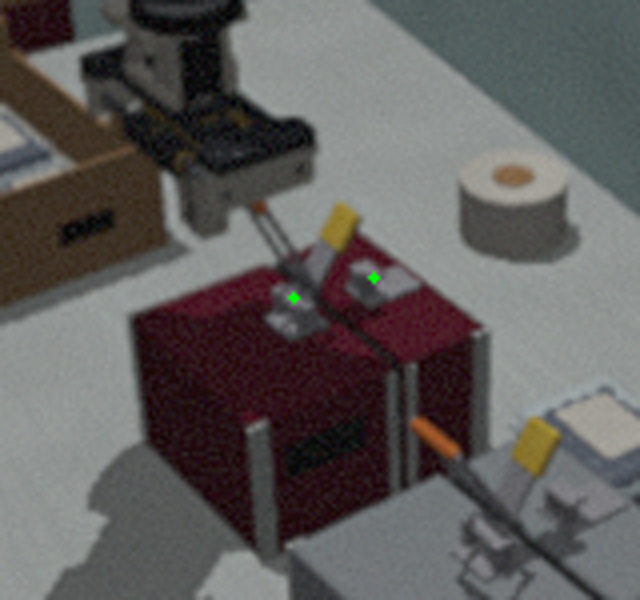

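View pics/a_wrist.png

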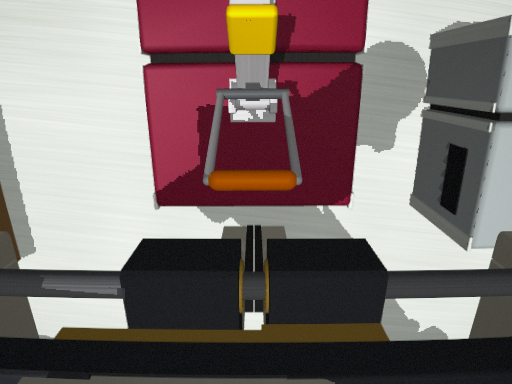

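The wrist view shows the bar centred at about (253,180), in line with the fingers, and the lever beyond it. I'll push towards case +x.

Call:
jog_arm(targets="0.02 0 0 0 0 0 -1; 0.035 0 0 0 0 0 -1; 0.045 0 0 0 0 0 -1; 0.055 0 0 0 0 0 -1; 0.065 0 0 0 0 0 -1; 0.075 0 0 0 0 0 -1; 0.083 0 0 0 0 0 -1; 0.09 0 0 0 0 0 -1")

```text
clock: 4.4
tool_pos: [0.582, 0.1509, 0.2403]
orientation: [-180.0, -0.0, 6.2]
force: [0.2, 0.1, -0.4]
opening: 0.0002
```

```bash
cat > look.py <<'E'
from go import *
import sys
t=sys.argv[1]
st()
for n in ['scene','side','wrist']:
    p=snapshot(n);im=cv2.cvtColor(p['img'],cv2.COLOR_RGB2BGR)
    for nm in ("red_bar","red_lever_end"):
        for r in models.spot_point(nm,p)[:1]:
            print(n,nm,round(r["conf"],2),np.round(r["uv"]),"loc",L(xyz(p,r["uv"])).round(0))
    if n=='scene': im=cv2.resize(im[60:210,260:400],None,fx=4,fy=4,interpolation=2)
    if n=='side': im=cv2.resize(im[60:210,160:300],None,fx=4,fy=4,interpolation=2)
    if n=='wrist': im=cv2.resize(im,None,fx=.6,fy=.6)
    cv2.imwrite(f'pics/{t}_{n}.png',im)
a,b=[cv2.imread(f'pics/{t}_{n}.png')[:,:400 if 0 else None] for n in('scene','side')]
a=np.hstack([a,b]);a=cv2.resize(a,(800,int(a.shape[0]*800/a.shape[1])));cv2.imwrite(f'pics/{t}.png',a)
E
python3 look.py b
```

```text
t 4.4 loc [  5.5   0.3 240.3] ori [-1.7999e+02 -4.0000e-02  6.2500e+00] F [ 0.2  0.1 -0.4] op 0.0
scene red_lever_end 0.49 [335. 137.] loc [ 35. -11. 210.]
side red_bar 0.39 [238. 129.] loc [ 68.  -6. 142.]
side red_lever_end 0.86 [229. 112.] loc [230. 295.  -3.]
wrist red_bar 0.81 [250. 102.] loc [ 74.   3. 141.]
wrist red_lever_end 0.64 [253. 173.] loc [ 37.   1. 210.]
```

View pics/b.png

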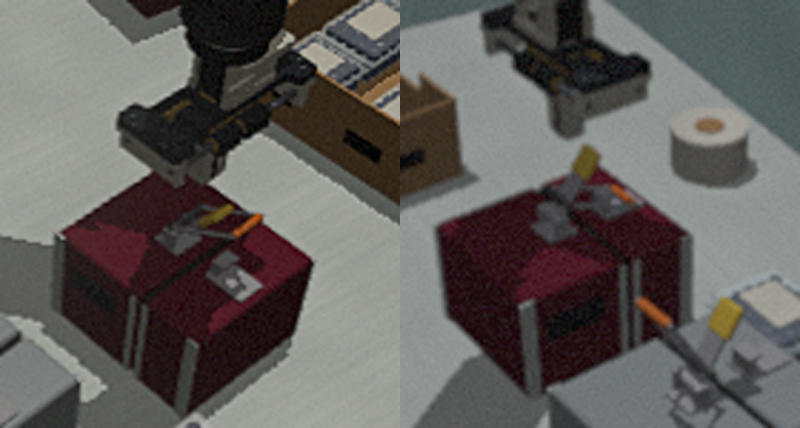

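View pics/b_wrist.png

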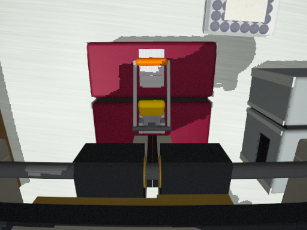

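The bar fell beyond the hook onto the plate, at local x of about 70 and z of about 140, with the lever still open. Next I go round to the +x side of the lever.

Call:
jog_arm(targets="0.01 0 -0.01 0 0 0 -1; 0.03 0 -0.01 0 0 0 -1; 0.055 0 -0.01 0 0 0 -1; 0.062 0 0 0 0 0 -1; 0.062 0 0.015 0 0 0 -1; 0.062 0 0.03 0 0 0 -1; 0.062 0 0.042 0 0 0 -1; 0.062 0 0.042 0 0 0 -1")

```text
clock: 5.85
tool_pos: [0.6422, 0.1574, 0.1974]
orientation: [180.0, 0.1, 6.3]
force: [0.5, 0.5, 0.6]
opening: 0.0004
```

```bash
python3 look.py c
```

```text
t 5.85 loc [ 66.    0.3 197.4] ori [1.7999e+02 5.0000e-02 6.2600e+00] F [0.5 0.5 0.6] op 0.0
scene red_bar 0.39 [344. 160.] loc [ 78.  -6. 141.]
scene red_lever_end 0.53 [334. 136.] loc [ 89. -90. 309.]
side red_bar 0.61 [238. 129.] loc [ 68.  -5. 138.]
side red_lever_end 0.88 [227. 110.] loc [229. 303.   2.]
wrist red_bar 0.59 [252. 196.] loc [ 74.   2. 142.]
wrist red_lever_end 0.58 [251. 301.] loc [ 64.   2. 243.]
```

View pics/c.png

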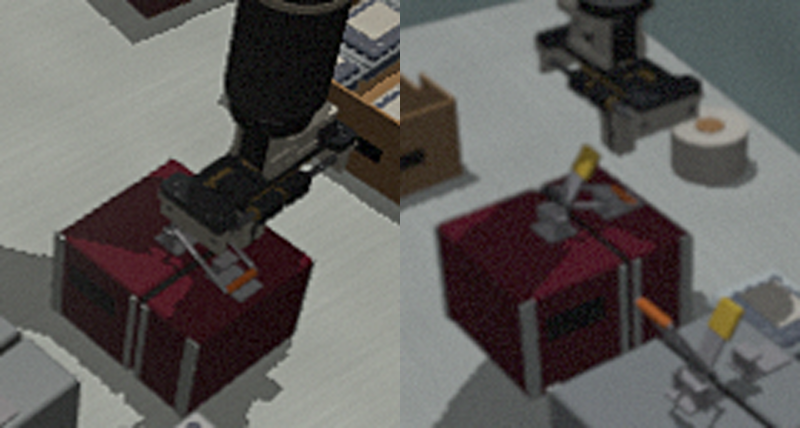

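View pics/c_wrist.png

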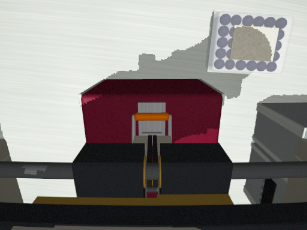

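The bar rests on the plate beyond the hook and the fingers are on the lever's +x side. I'll throw the lever to upright.

Call:
jog_arm(targets="-0.01 0 0 0 0 0 -1; -0.02 0 0 0 0 0 -1; -0.028 0 -0.004 0 0 0 -1; -0.036 0 -0.008 0 0 0 -1; -0.044 0 -0.01 0 0 0 -1; -0.052 0 -0.012 0 0 0 -1; -0.06 0 -0.014 0 0 0 -1; -0.066 0 -0.015 0 0 0 -1")

```text
clock: 7.3
tool_pos: [0.5764, 0.1503, 0.2133]
orientation: [-180.0, -0.0, 6.3]
force: [1.3, 0.2, -1.1]
opening: 0.0005
```

```bash
python3 look.py d
```

```text
t 7.3 loc [-2.000e-01  4.000e-01  2.133e+02] ori [-179.97   -0.      6.25] F [ 1.3  0.2 -1.1] op 0.001
scene red_bar 0.64 [321. 122.] loc [ 36. -85. 316.]
scene red_lever_end 0.55 [324. 116.] loc [ 30. -69. 321.]
side red_bar 0.59 [234. 128.] loc [ 52. -11. 152.]
side red_lever_end 0.59 [210. 112.] loc [-21.   2. 229.]
wrist red_bar 0.75 [251. 120.] loc [ 59.   2. 141.]
```

View pics/d.png

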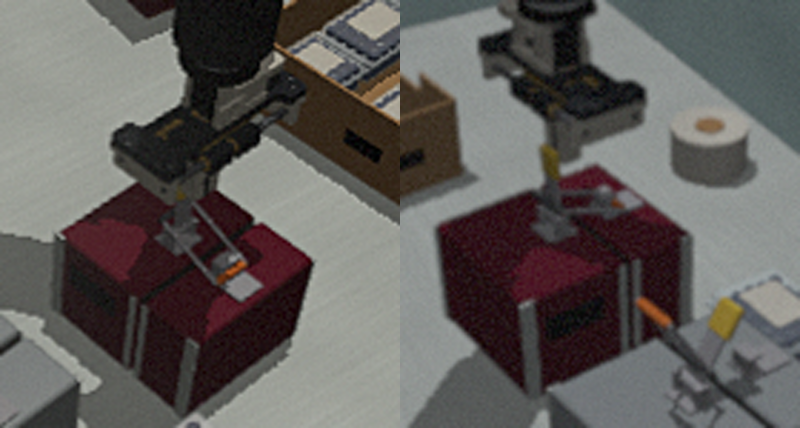

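View pics/d_wrist.png

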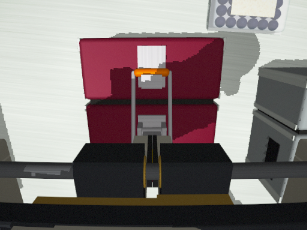

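The lever is upright and the bar sits at x of about 60, against the hook side. I'll continue along the arc.

Call:
jog_arm(targets="-0.009 0 0 0 0 0 -1; -0.018 0 0.002 0 0 0 -1; -0.027 0 0.005 0 0 0 -1; -0.035 0 0.008 0 0 0 -1; -0.042 0 0.011 0 0 0 -1; -0.048 0 0.015 0 0 0 -1; -0.054 0 0.021 0 0 0 -1; -0.059 0 0.027 0 0 0 -1")

```text
clock: 8.75
tool_pos: [0.5178, 0.1438, 0.1856]
orientation: [-180.0, 0.0, 6.2]
force: [1.8, 0.5, 0.8]
opening: 0.0004
```

```bash
python3 look.py e
```

```text
t 8.75 loc [-59.1   0.2 185.6] ori [-1.7999e+02  4.0000e-02  6.2300e+00] F [1.8 0.5 0.8] op 0.0
scene red_bar 0.43 [341. 153.] loc [ 52.   9. 141.]
scene red_lever_end 0.83 [308. 120.] loc [-64. -19. 206.]
side red_bar 0.51 [232. 130.] loc [ 41. -13. 152.]
side red_lever_end 0.68 [192. 133.] loc [-90.  -5. 187.]
```

View pics/e.png

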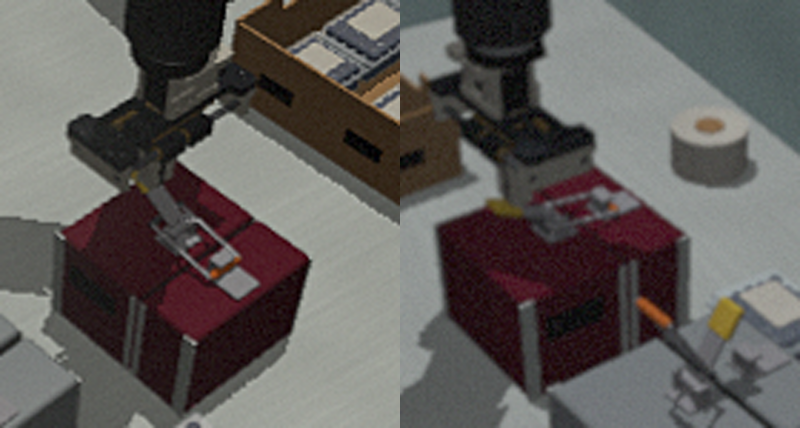

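View pics/e_wrist.png

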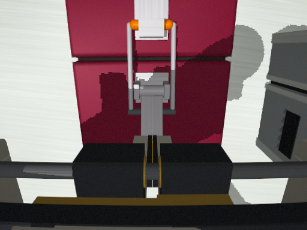

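The bar sits under the lip, with its orange ends showing either side of the hook at (133,25) and (168,25). The lever is at about 30°. I'll press it down.

Call:
jog_arm(targets="-0.003 0 0.004 0 0 0 -1; -0.006 0 0.009 0 0 0 -1; -0.008 0 0.014 0 0 0 -1; -0.01 0 0.018 0 0 0 -1; -0.012 0 0.022 0 0 0 -1; -0.013 0 0.026 0 0 0 -1; -0.013 0 0.029 0 0 0 -1; -0.013 0 0.031 0 0 0 -1")

```text
clock: 10.2
tool_pos: [0.506, 0.1426, 0.1556]
orientation: [-180.0, -0.0, 6.3]
force: [-7.4, 0.4, 15.5]
opening: 0.0008
```

```bash
python3 look.py f
```

```text
t 10.2 loc [-71.    0.3 155.6] ori [-1.7999e+02 -3.0000e-02  6.2500e+00] F [-7.4  0.4 15.5] op 0.001
scene red_bar 0.64 [339. 152.] loc [ 52.  -2. 154.]
scene red_lever_end 0.64 [300. 127.] loc [-34. -88. 246.]
side red_bar 0.61 [234. 131.] loc [ 50. -14. 143.]
side red_lever_end 0.53 [187. 143.] loc [-90.  31. 132.]
wrist red_lever_end 0.89 [255. 269.] loc [-60.  -0. 198.]
```

View pics/f.png

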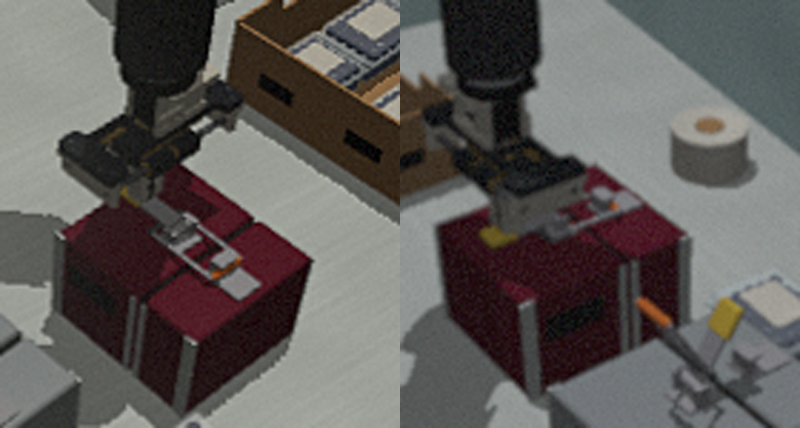

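The tip is at height 155.6 with 15 N of resistance, so the lever is against its stop. I'll give it a slight extra press and then retract.

Call:
jog_arm(targets="0 0 0.002 0 0 0 -1; 0 0 0.003 0 0 0 -1; 0 0 0.003 0 0 0 -1; 0 0 -0.005 0 0 0 -1; 0 0 -0.03 0 0 0 -1; 0 0 -0.07 0 0 0 -1; 0 0 -0.11 0 0 0 -1; -0.04 0 -0.15 0 0 0 -1")

```text
clock: 11.65
tool_pos: [0.467, 0.1385, 0.306]
orientation: [180.0, 0.0, 6.2]
force: [-1.0, 1.0, 0.7]
opening: 0.0002
```

```bash
python3 look.py g; python3 -c "
from go import *
p=snapshot('wrist');st()
for x in (-95,-90,-85,-75,-70,50,55):
  for y in (0,-18):
    u=proj(p,W((x,y,156)))[0];print(x,y,u.round(),L(xyz(p,u)).round(1) if 0<=u[0]<511 and 0<=u[1]<383 else '')"
```

```text
t 11.65 loc [-110.2    0.4  306. ] ori [1.7996e+02 1.0000e-02 6.1700e+00] F [-1.   1.   0.7] op 0.0
scene red_bar 0.66 [340. 156.] loc [ 55.   3. 134.]
scene red_lever_end 0.82 [304. 125.] loc [-94.  -4. 157.]
side red_bar 0.39 [233. 126.] loc [ 79.  35. 127.]
side red_lever_end 0.83 [189. 144.] loc [-97.   4. 146.]
wrist red_lever_end 0.85 [253. 152.] loc [-93.   0. 154.]
t 12.15 loc [-111.1    0.   304.5] ori [1.7996e+02 7.0000e-02 6.2200e+00] F [-0.5  0.2 -0.7] op 0.0
-95 0 [253. 155.] [-95.8  -0.  152.6]
-95 -18 [272. 155.] [-101.3  -19.6  128.4]
-90 0 [253. 150.] [-90.4  -0.  154.2]
-90 -18 [272. 150.] [-95.7 -19.6 129. ]
-85 0 [253. 145.] [-85.4  -0.  154.1]
-85 -18 [272. 145.] [-90.6 -19.7 127.1]
-75 0 [253. 134.] [-75.2  -0.  154.7]
-75 -18 [272. 134.] [-79.3 -19.6 129.7]
-70 0 [253. 129.] [-70.2  -0.  154.6]
-70 -18 [272. 129.] [-74.1 -19.7 128. ]
50 0 [253. -11.] 
50 -18 [275. -11.] 
55 0 [253. -18.] 
55 -18 [275. -18.]
```

View pics/g.png

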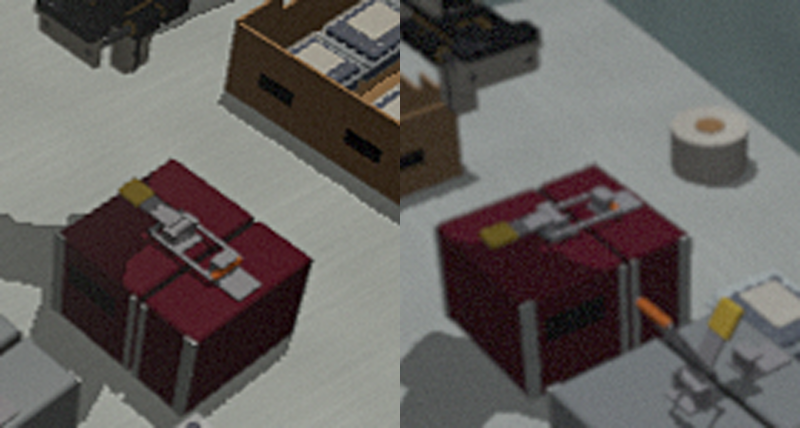

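View pics/g_wrist.png

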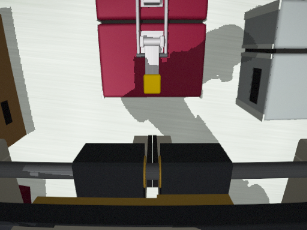

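The lever lies flat, with its top at 152.6–154.7 mm along its length, and the bar is under the lip. The arm is clear, so I'll hand in.

```bash
python3 -c "
from go import *
job.close_job();st()"
```

```text
the job is handed in; nothing more can be done
the job is handed in; nothing more can be done
```

The burgundy case is latched, and I handed the job in at about 12 s of the 42 s allowed. I pushed the loop over with closed fingers, so the bar dropped beyond the hook. I then swung the lever over to -x and pressed it flat; the highest reading I took was about 17 N (15.5 N along z), near the end of the press.

**Last checks, with the arm clear:**
- **Lever:** the wrist depth puts its top face at 153–155 mm along the grip. That is flat, though 1–3 mm under the stated 156 mm and within the camera calibration error.
- **Bar:** it shows under the keeper's lip. The scene view reads it at x ≈ 55 mm and z ≈ 134 mm.
- **Contact:** the force on the tool was about zero, with the arm about 150 mm above the lever.
- **Bystanders:** I never went near the grey case, the punnet or the spray bottle. I did not re-measure their positions at the end.

**Disagreement:** the side view's last reading of the bar had low confidence (0.39) and fell on a background pixel, so I did not use it. Earlier side-view readings gave x of about 41–50 mm, with depth noise from the hook.

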